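Lock the damper shaft with its slotted disc and bar

TASK

Lock the damper shaft fixture for a test: with the fingertips, push the blue disc round by its yellow pegs until its slot lines up with the brass bar, then push the bar by its upright tab through the slot until its nose is fully home against the red end stop. Only push - do not lift the bar or carry it out of its guide - and leave the loose parts standing around the fixture where they are.

Things in the scene. Friction and masses are not known exactly. Their poses are not given: they have to be found in the camera images.
- fixture: Grey shaft-lock fixture fixed to the counter, base plate 325 x 100 x 12 mm. Origin on the counter under the disc's axis; +x is the way the bar is pushed, z up; plate spans x -228 to +98, y -50 to +50 mm. Open steel guide for the bar on y = 0, x -205 to -42 mm: floor 16 mm, walls 32 mm above the counter. Apart from the pegs and the tab nothing on the fixture is higher than 36 mm.
- disc_slot (a point): Centre of the blue disc's top face, 34 mm above the counter, on its vertical axis; turns with the disc. The disc is 76 mm across; a slot 18 mm wide runs right across it along this x axis. At +26 and -26 mm on this y axis stand two yellow pegs 12 mm in diameter, tops 64 mm above the counter. Lined up when this x axis is parallel to the fixture's x axis, either way round.
- locking_disc (a joint): Angle of the disc, rad, counter-clockwise from above, from the fixture's x axis to the disc_slot x axis. Slot lined up with the bar at 0 and again at 3.14; starts between 0.55 and 2.6; stops at -0.4 and 3.54. Friction about 0.06 N m (some 2.5 N at a peg); stays where it is left.
- bar: Loose brass bar 155 mm long, 12 mm wide, 14 mm high, about 0.25 kg, lying in the guide. Origin on its underside below the tab, x along the bar to the nose. Rear end at x -12 mm, V-pointed nose at +143 mm. It slides on plain friction (up to about 5 N).
- tab (a point): Middle of the upright tab on the rear of the bar: a brass plate 10 mm along the bar, 22 mm across, from 18 to 46 mm above the bar's underside, so its top is 62 mm above the counter; this point is at its top. Push its rear face (facing away from the disc).
- bar_nose (a point): Point of the bar's nose, at half its height. At the start it is 46 to 60 mm short of the disc's axis; when home it touches stop_face.
- stop_face (a point): Face of the red end stop that the nose comes to rest on, 80 mm past the disc's axis; the stop is 10 mm thick, 36 mm high. Before it lies the keeper, a continuation of the guide (x 44 to 80 mm of the fixture). A steel strap, top at 36 mm, crosses the guide at x -52 to -44 and the keeper at x 48 to 56 mm; the bar passes under both.
- bush: bronze bearing bush, a plain ring 38 mm outside, 25 mm bore, 35 mm high, loose; origin at the centre of its underside; bystander, leave it
- cover: amber polycarbonate cover, a small box shell 60 x 45 x 30 mm lying open side up, loose; origin at the centre of its underside; bystander, leave it
- bracket: grey die-cast actuator bracket, an L 55 x 40 mm and 50 mm high, loose; origin at the centre of its underside; bystander, leave it
- ball_joint_a: black ball joint about 50 x 22 mm and 40 mm high with a steel stud, loose; origin at the centre of its underside; bystander, leave it
- ball_joint_b: second black ball joint, same as the first, loose; origin at the centre of its underside; bystander, leave it
- thumbwheel: knurled steel thumbwheel, 42 mm across, 22 mm high, loose; origin at the centre of its underside; bystander, leave it
There are look-alikes about, which are no part of the job. Of the things shaped like the bar, the brass one is meant.

How it is judged:
On the way, in this order (a step that is already met when the one before it is completed fails the run):
1. the disc's slot is lined up with the bar (angle between the x axis of disc_slot and the x axis of fixture, either way round below 0.15 rad), for 0.2 s.
2. the bar is pushed through the slot, home against the end stop (x of bar_nose in the frame of fixture above 0.075 m), for 0.2 s.
At the end, for the whole second after the job is handed in: The bar lies at rest in its guide (not raised more than 4 mm), through the disc's slot, its nose within 5 mm of the end stop, and the slot is within 0.15 rad of the bar's line (angle between the x axis of disc_slot and the x axis of fixture, either way round below 0.15 rad and x of bar_nose in the frame of fixture above 0.075 m and horizontal distance between bar_nose and stop_face below 0.006 m and z of bar in the frame of fixture below 0.02 m and angle between the x axis of bar and the x axis of fixture, either way round below 0.08 rad and linear speed of bar below 0.01 m/s); the robot touches nothing.
It fails at once if the bar is lifted more than 10 mm or carried out of its guide (z of bar in the frame of fixture above 0.026 m or y of bar in the frame of fixture above 0.012 m or y of bar in the frame of fixture below -0.012 m).
It fails at once if a loose part beside the fixture is moved more than 20 mm (distance of any of bush, cover, bracket, ball_joint_a, ball_joint_b, thumbwheel from where it was at the start of the episode above 0.02 m).
It also fails if it takes over 43 s, if anything falls off the work surface, if the arm or the gripper's body presses on something with over 40 N, if the wrist force passes 120 N, or if a joint passes its speed limit or range.

ROBOT

A 7-joint arm with a two-finger parallel gripper is mounted at the origin on the work surface. World frame = base frame: x ahead of the robot, y to its left, z up, the work surface at z = 0. Lengths are in m, angles in rad, forces in N, time in s.
With the tool pointing down it reaches from about 0.4 to 0.75 m from the base axis. Payload 19.5 kg.
Tool frame: the origin (TCP) lies midway between the tips of the shut fingers; the grasp point (between the pads) lies 19 mm behind it; z points along the fingers, y is the line along which they close (so a half turn about z gives the same grasp; the last joint's range is limited). The gripper opens to 85 mm and grips with 20 to 120 N. Pads are 22 mm wide; open, the fingers measure 114 mm over their backs; the gripper's body (76 mm by 85 mm) begins 54 mm behind the grasp point. The pads swing forward as they close: fully open they stand 13 mm farther back than shut.
Start: joints at [-1.376, 0.707, -0.028, 1.485, 0.022, 0.951, -0.075], TCP at [0.135, 0.559, 0.231] pointing down, gripper open.
Joint ranges: [-2.71, 2.71], [-0.32, 2.16], [-1.57, 1.52], [0, 2.45], [-1.46, 4.6], [0, 2.02], [-2.83, 2.83]. Speed limits (rad/s): [1.89, 1.89, 2.57, 2.57, 3.01, 3.01, 3.01].

INTERFACE

Orientations are given as a unit quaternion [w, x, y, z].
In Python, from bench import ctrl gives the robot as it stands.
- The arm moves only by the tool drive_tool, never from a script. Its argument "series" is a list of rows, each an object of numbers: "dx", "dy", "dz": the shift along the tool's x, y, z in cm; "ax", "ay", "az": the turn, a rotation vector about the tool's x, y, z in rad; "jaw": the finger opening in cm, from 0 to 8.54. A call has 1 to 5 rows; each row shifts and turns the commanded pose from where the row before left it, along the tool's axes as they then stand; what a row does not reach is not made up. A row lasts 1/10 s, in which the tool goes at most 50 mm and 8.59 degrees, less where a joint would pass 70% of its speed; a pose out of reach is approached as far as the arm can. A call is refused whole if a number of a shift passes 5 or a number of a turn 0.15, either way. A call with a gripper value outside its range is refused whole. The fingers move at their own pace and stop on an object; "force" is the grip in N (left out, the last holds). Time passes only in rows, so rows that do not move let the fingers close. It gives the time, the measured TCP pose, the force, the opening and the grip force at its end, in the units of the state.
- ctrl.observe(): the state, without advancing time (a new reading comes with each control period).
- ctrl.get_image(name): name is "scene" or "top"; returns a dict with "color" (420x560x3 uint8, red, green, blue), "intrinsics" (3x3 intrinsics, pixels), "distortion" ([k1, k2, p1, p2, k3] as OpenCV has them; the pictures are not rectified), "world_to_cam" (4x4, takes a point from world to camera coordinates). Camera axes: x right, y up, looking along -z (the intrinsics and any distortion apply to the point x, -y, -z); pixel columns grow to the right and rows downward; lengths in m; the calibration is good to about 2 mm. A picture is of the moment at which its call begins. There is no depth.
- ctrl.hand_in(): hands the job in; it is judged then, once.
The state is a dict: "time_s": time; "qpos": joint angles; "dq": joint speeds; "tau": joint torques, N m; "eef_pos": TCP position; "ee_rot": TCP orientation; "wrist_force": force on the tool from outside, world axes, zero at the start; "ft_torque": the same for the moment, N m; "gripper_width": opening from 0.0 (shut) to 1.0 (fully open); "grasp_force": force on a finger pad.
Only numpy, scipy, OpenCV 4.12 (cv2) and the standard library are available. Lean on these libraries where they do the work, as an engineer would, in place of code of your own. Each camera call takes 0.05 s, during which the arm holds its last target. There are 200 camera calls.

## Working session

There is one attempt and no reset: what is moved stays moved. The work goes in short steps, Python scripts to look and compute and a tool call to move; the robot and the scene stay as the last step left them, time stands still between calls to the robot, and variables do not carry over. Pictures are saved under pics/ and viewed, at most 10 in all, crops included, and the job is handed in when it is done.

Besides the shell and the picture viewer there is one more tool, called after "Request:" as name(argument=value, ...) on one line, values as JSON. drive_tool: Moves the arm, as the interface text tells. Its arguments: {"type":"object","properties":{"series":{"type":"array","items":{"type":"object","properties":{"dx":{"type":"number"},"dy":{"type":"number"},"dz":{"type":"number"},"ax":{"type":"number"},"ay":{"type":"number"},"az":{"type":"number"},"jaw":{"type":"number"}}}},"force":{"type":"number"}},"required":["series"]}

```bash
mkdir -p pics; cat > h.py <<'E'
import numpy as np, cv2
from bench import ctrl
def ray(im,u,v):
    p=cv2.undistortPoints(np.array([[[u,v]]],float),np.array(im['intrinsics']),np.array(im['distortion']))[0,0]
    T=np.array(im['world_to_cam']);R=T[:3,:3]
    return -R.T@T[:3,3], R.T@np.array([p[0],-p[1],-1.])
def onz(im,u,v,z):
    o,d=ray(im,u,v); return o+d*(z-o[2])/d[2]
def tri(a,b):
    (o,d),(p,e)=a,b
    s=np.linalg.lstsq(np.c_[d,-e],p-o,rcond=None)[0]
    x,y=o+d*s[0],p+e*s[1]
    return (x+y)/2,np.linalg.norm(x-y)
E
python3 - <<'E'
from h import *
import pickle
for n in('scene','top'):
    im=ctrl.get_image(n); pickle.dump(im,open(n+'.pkl','wb'))
    cv2.imwrite(f'pics/{n}0.png',im['color'][:,:,::-1])
    T=np.array(im['world_to_cam']);print(n,-T[:3,:3].T@T[:3,3])
s=ctrl.observe();print(s['time_s'],s['eef_pos'],s['ee_rot'])
E
```

```text
scene [0.86987997 0.46493872 0.70669307]
top [0.27254215 0.09111333 0.98453864]
0.1 [0.13482124 0.55871356 0.23088371] [-4.30338586e-05  1.18116656e-01  9.92999598e-01 -5.02626540e-04]
```

View pics/scene0.png

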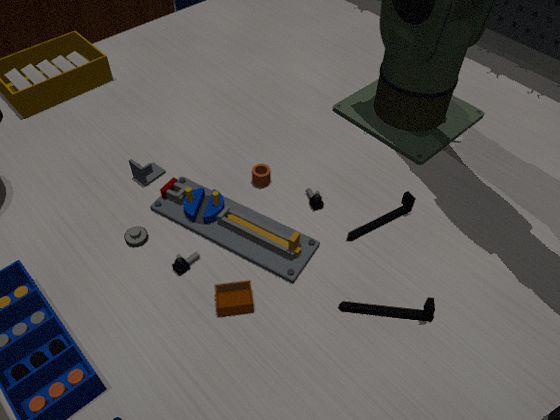

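View pics/top0.png

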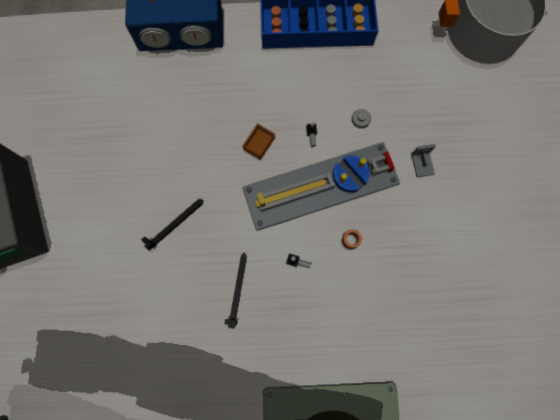

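The top view shows the fixture with the brass bar and its tab at (262,199), nose at about (329,184). The blue disc is at (351,174) with yellow pegs at (344,177) and (363,161), and the red stop is at (390,161). There are three bar-like things: the brass one at (293,192) and black ones at (172,224) and (238,290). Only the first is brass and lies in the guide, so it is the one meant. I'll confirm it in a crop and measure.

```bash
python3 - <<'E'
from h import *
import pickle
I={n:pickle.load(open(n+'.pkl','rb')) for n in('scene','top')}
box={'scene':(140,160,330,290),'top':(235,130,410,235)}
rng={'yel':((18,110,90),(35,255,255)),'red':((0,150,60),(6,255,255)),'red2':((172,150,60),(180,255,255)),'blue':((100,130,50),(125,255,255))}
out=[]
for n,im in I.items():
    x0,y0,x1,y1=box[n]; c=im['color'][y0:y1,x0:x1]; hsv=cv2.cvtColor(c,cv2.COLOR_RGB2HSV)
    for k,(a,b) in rng.items():
        m=cv2.inRange(hsv,a,b); N,L,S,C=cv2.connectedComponentsWithStats(m)
        for i in range(1,N):
            if S[i,4]>8: print(n,k,S[i,:4]+[x0,y0,0,0],S[i,4],(C[i]+[x0,y0]).round(1))
    out.append(cv2.resize(c[:,:,::-1],(int(c.shape[1]*400/c.shape[1]),int(c.shape[0]*400/c.shape[1])),interpolation=cv2.INTER_CUBIC))
h=max(o.shape[0] for o in out)
x0,y0,x1,y1=box['top'];a=cv2.resize(I['top']['color'][y0:y1,x0:x1,::-1],None,fx=4,fy=4,interpolation=cv2.INTER_CUBIC)
cv2.imwrite('pics/crop_top.png',a)
x0,y0,x1,y1=box['scene'];a=cv2.resize(I['scene']['color'][y0:y1,x0:x1,::-1],None,fx=4,fy=4,interpolation=cv2.INTER_CUBIC)
cv2.imwrite('pics/crop_scene.png',a)
E
```

```text
scene yel [185 187   7   5] 25 [187.7 189. ]
scene yel [213 191   5   5] 21 [215. 193.]
scene yel [228 214  61  34] 366 [258.8 230.2]
scene yel [289 231  11  11] 60 [294. 236.]
scene yel [295 247   6   6] 22 [297.5 249.3]
scene red [161 178  15  13] 59 [168.4 183.8]
scene blue [183 188  21  28] 302 [192.8 201.3]
scene blue [203 193  21  25] 252 [212.9 206.6]
top yel [360 158   6   6] 25 [362.8 160.4]
top yel [341 174   6   5] 22 [343.5 176. ]
top yel [256 179  71  28] 466 [288.9 192.2]
top red [384 152  10  18] 79 [388.7 160.3]
top blue [344 156  26  28] 330 [358.2 167.3]
top blue [333 163  27  28] 336 [343.7 179.3]
```

View pics/crop_top.png

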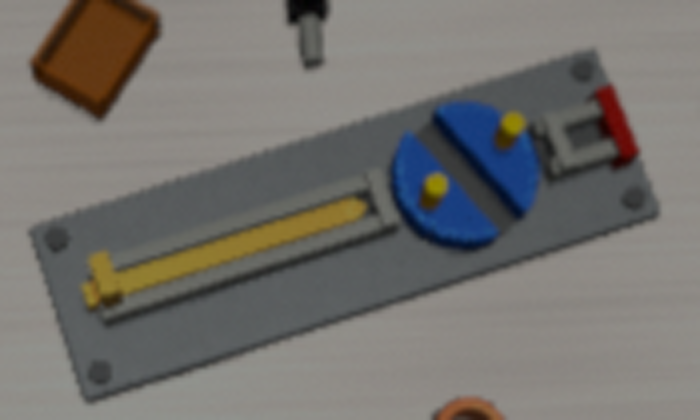

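View pics/crop_scene.png

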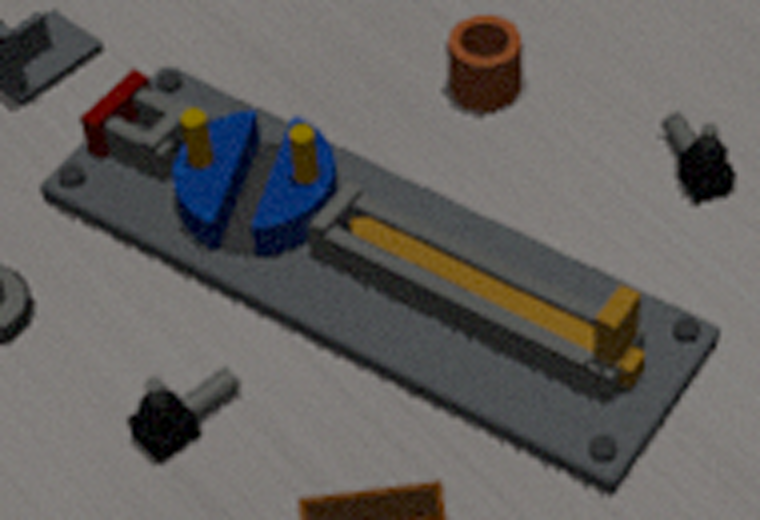

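The crops confirm the brass bar in the guide, with its tab at about (260,197) in the top view and (294,235) in the scene view. The slot runs diagonally across the disc, and the pegs are cleanly visible in both views. Next I triangulate the pegs, tab and plate bolts.

```bash
python3 - <<'E'
from h import *
import pickle
S,T=[pickle.load(open(n+'.pkl','rb')) for n in('scene','top')]
f=lambda x,y,a,b:((x+.5)/4-.5+a,(y+.5)/4-.5+b)
P={'pegA':((194,117),(514,122)),'pegB':((302,133),(435,184)),
'h1':((685,330),(57,238)),'h2':((603,448),(100,372)),'h3':((169,80),(634,197)),'h4':((72,177),(583,69)),
'tab':((617,305),(103,268)),'nose':((352,222),(366,208)),'stopTopFar':((115,95),(617,115))}
R={}
for k,(s,t) in P.items():
    p,e=tri(ray(S,*f(*s,140,160)),ray(T,*f(*t,235,130))); R[k]=p; print(k,p.round(4),'gap',e.round(4))
for zz in (.012,):
  H=[ (onz(S,*f(*P[h][0],140,160),zz)+onz(T,*f(*P[h][1],235,130),zz))/2 for h in('h1','h2','h3','h4')]
# scene: h1 is rear robot-side? pair by geometry
H=np.array([ (onz(T,*f(*P[h][1],235,130),.012)) for h in('h1','h2','h3','h4')]); print(H.round(4))
rear=(H[0]+H[1])/2; front=(H[2]+H[3])/2
d=(front-rear)[:2]; L=np.hypot(*d); d/=L; n=np.array([-d[1],d[0]])
ax=(R['pegA']+R['pegB'])[:2]/2
print('L',L,'yaw',np.arctan2(d[1],d[0]),'axis',ax,'off',(ax-rear[:2])@n, 'mid->axis',(ax-(rear[:2]+front[:2])/2)@d)
for k in R: q=R[k][:2]-ax; print(k,'fixture',(q@d).round(4),(q@n).round(4))
q=(R['pegA']-R['pegB'])[:2]; print('peg sep',np.hypot(*q),'peg line angle',np.arctan2(q@n,q@d))
E
```

```text
pegA [ 0.5723 -0.0901  0.0637] gap 0.0002
pegB [ 0.5411 -0.0477  0.064 ] gap 0.0013
h1 [0.5085 0.152  0.0854] gap 0.0202
h2 [ 0.4849  0.1195 -0.0716] gap 0.0269
h3 [ 0.544  -0.161   0.0155] gap 0.0012
h4 [ 0.6172 -0.1399  0.014 ] gap 0.0001
tab [0.5034 0.122  0.0646] gap 0.0004
nose [ 0.5401 -0.016   0.0275] gap 0.0013
stopTopFar [ 0.5815 -0.1491  0.0399] gap 0.0008
[[ 0.5339  0.1479  0.012 ]
 [ 0.4606  0.1272  0.012 ]
 [ 0.5446 -0.1614  0.012 ]
 [ 0.6179 -0.1404  0.012 ]]
L 0.30040342129675174 yaw -1.2874457517770896 axis [ 0.55671642 -0.06892805] off -0.0006112121540983173 mid->axis 0.06463838976286249
pegA fixture 0.0247 0.009
pegB fixture -0.0247 -0.009
h1 fixture -0.2256 0.0155
h2 fixture -0.201 -0.0163
h3 fixture 0.0849 -0.0379
h4 fixture 0.0851 0.0382
tab fixture -0.1982 0.0022
nose fixture -0.0554 -0.0012
stopTopFar fixture 0.0839 0.0014
peg sep 0.05265238171106095 peg line angle 0.35003555860903557
```

Request:
drive_tool(series=[{"dx": -3.4,"dy": -3.2,"jaw": 3.8},{"dx": -3.4,"dy": -3.2},{"dx": -3.4,"dy": -3.2},{"dx": -3.4,"dy": -3.2},{"dx": -3.4,"dy": -3.2}])

```text
schema error: expected keys dx, dy, dz, ax, ay, az, jaw
```

Request:
drive_tool(series=[{"dx": -3.4,"dy": -3.2},{"dx": -3.4,"dy": -3.2},{"dx": -3.4,"dy": -3.2},{"dx": -3.4,"dy": -3.2},{"dx": -3.4,"dy": -3.2}])

```text
schema error: expected keys dx, dy, dz, ax, ay, az, jaw
```

Request:
drive_tool(series=[{"dx": -3.4,"dy": -3.2,"dz": 0,"ax": 0,"ay": 0,"az": 0,"jaw": 3.8},{"dx": -3.4,"dy": -3.2,"dz": 0,"ax": 0,"ay": 0,"az": 0,"jaw": 3.8},{"dx": -3.4,"dy": -3.2,"dz": 0,"ax": 0,"ay": 0,"az": 0,"jaw": 3.8},{"dx": -3.4,"dy": -3.2,"dz": 0,"ax": 0,"ay": 0,"az": 0,"jaw": 3.8},{"dx": -3.4,"dy": -3.2,"dz": 0,"ax": 0,"ay": 0,"az": 0,"jaw": 3.8}])

```text
time_s: 0.6
eef_pos: [0.2632, 0.3618, 0.2312]
ee_rot: [0.0, 0.118, 0.993, -0.0]
wrist_force: [1.8, 0.9, -0.2]
gripper_width: 0.448
grasp_force: 0.0
```

Request:
drive_tool(series=[{"dx": -3.4,"dy": -3.2,"dz": 0,"ax": 0,"ay": 0,"az": 0,"jaw": 3.8},{"dx": -3.4,"dy": -3.2,"dz": 0,"ax": 0,"ay": 0,"az": 0,"jaw": 3.8},{"dx": -3.4,"dy": -3.2,"dz": 0,"ax": 0,"ay": 0,"az": 0,"jaw": 3.8},{"dx": -3.4,"dy": -3.2,"dz": 0,"ax": 0,"ay": 0,"az": 0,"jaw": 3.8},{"dx": -3.4,"dy": -3.2,"dz": 0,"ax": 0,"ay": 0,"az": 0,"jaw": 3.8}])

```text
time_s: 1.1
eef_pos: [0.391, 0.1663, 0.2313]
ee_rot: [-0.0, 0.118, 0.993, -0.0]
wrist_force: [-0.1, 1.6, -0.3]
gripper_width: 0.442
grasp_force: 0.0
```

Request:
drive_tool(series=[{"dx": -3.4,"dy": -3.2,"dz": 0,"ax": 0,"ay": 0,"az": 0,"jaw": 3.8},{"dx": -3.4,"dy": -3.2,"dz": 0,"ax": 0,"ay": 0,"az": 0,"jaw": 3.8},{"dx": -3.4,"dy": -3.2,"dz": 0,"ax": 0,"ay": 0,"az": 0,"jaw": 3.8},{"dx": -3.4,"dy": -3.2,"dz": 0,"ax": 0,"ay": 0,"az": 0,"jaw": 3.8},{"dx": -3.4,"dy": -3.2,"dz": 0,"ax": 0,"ay": 0,"az": 0,"jaw": 3.8}])

```text
time_s: 1.6
eef_pos: [0.5187, -0.0293, 0.2312]
ee_rot: [-0.0, 0.118, 0.993, 0.0]
wrist_force: [1.4, 1.1, -0.0]
gripper_width: 0.442
grasp_force: 0.0
```

Request:
drive_tool(series=[{"dx": -2.3,"dy": -1.5,"dz": 0,"ax": 0,"ay": 0,"az": 0,"jaw": 3.8},{"dx": -2.3,"dy": -1.5,"dz": 0,"ax": 0,"ay": 0,"az": 0,"jaw": 3.8},{"dx": 0,"dy": 0,"dz": 0,"ax": 0,"ay": 0,"az": 0.14,"jaw": 3.8},{"dx": 0,"dy": 0,"dz": 0,"ax": 0,"ay": 0,"az": 0.14,"jaw": 3.8},{"dx": 0,"dy": 0,"dz": 0,"ax": 0,"ay": 0,"az": 0.14,"jaw": 3.8}])

```text
time_s: 2.1
eef_pos: [0.5556, -0.0674, 0.231]
ee_rot: [-0.0, 0.325, 0.946, -0.0]
wrist_force: [-0.0, 0.0, -0.1]
gripper_width: 0.444
grasp_force: 0.0
```

Request:
drive_tool(series=[{"dx": 0,"dy": 0,"dz": 3,"ax": 0,"ay": 0,"az": 0.14,"jaw": 3.8},{"dx": 0,"dy": 0,"dz": 3,"ax": 0,"ay": 0,"az": 0.14,"jaw": 3.8},{"dx": 0,"dy": 0,"dz": 3,"ax": 0,"ay": 0,"az": 0.14,"jaw": 3.8},{"dx": 0,"dy": 0,"dz": 3,"ax": 0,"ay": 0,"az": 0.14,"jaw": 3.8},{"dx": 0,"dy": 0,"dz": 0,"ax": 0,"ay": 0,"az": 0,"jaw": 3.8}])

```text
time_s: 2.6
eef_pos: [0.5541, -0.0669, 0.1083]
ee_rot: [-0.002, 0.572, 0.82, -0.002]
wrist_force: [0.3, 0.4, 0.7]
gripper_width: 0.443
grasp_force: 0.0
```

```bash
python3 - <<'E'
from h import *
im=ctrl.get_image('scene'); cv2.imwrite('pics/s1.png',cv2.resize(im['color'][110:290,100:340,::-1],None,fx=3,fy=3,interpolation=cv2.INTER_CUBIC))
s=ctrl.observe();q=s['ee_rot'];print(s['eef_pos'],s['qpos'],np.arctan2(2*(q[2]**2+q[0]**2)-1,2*(q[1]*q[2]-q[0]*q[3])))
E
```

```text
[ 0.55503777 -0.06708242  0.11051734] [ 0.00598338  0.85599535  0.11088832  1.67742587 -0.143959    0.618945
  0.55369249] 0.3570954798326816
```

View pics/s1.png

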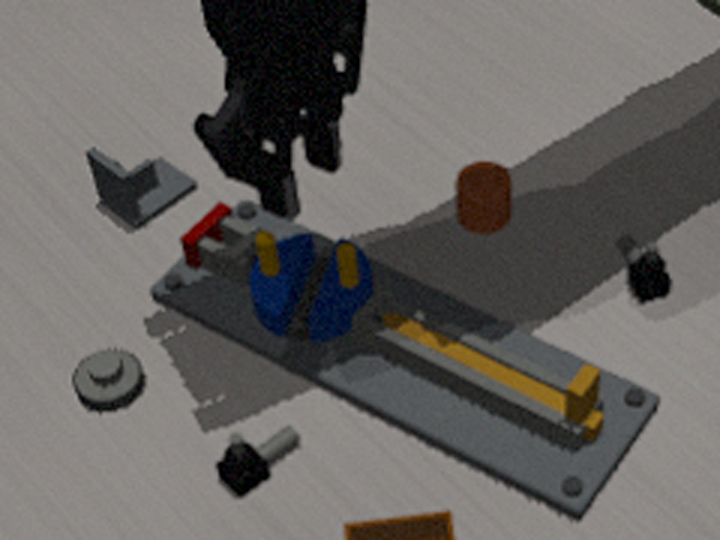

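The picture shows the fingers over the disc (tips at about (275,205) and (325,165) in the crop), with the pegs, bar and loose parts unmoved. I'll lower the fingers between the pegs.

Request:
drive_tool(series=[{"dx": -0.2,"dy": 0.1,"dz": 2.5,"ax": 0,"ay": 0,"az": 0,"jaw": 3.8},{"dx": 0,"dy": 0,"dz": 2.5,"ax": 0,"ay": 0,"az": 0,"jaw": 3.8},{"dx": 0,"dy": 0,"dz": 1,"ax": 0,"ay": 0,"az": 0,"jaw": 3.8},{"dx": 0,"dy": 0,"dz": 0.7,"ax": 0,"ay": 0,"az": 0,"jaw": 3.8},{"dx": 0,"dy": 0,"dz": 0,"ax": 0,"ay": 0,"az": 0,"jaw": 3.8}])

```text
time_s: 3.15
eef_pos: [0.5576, -0.0689, 0.0448]
ee_rot: [0.0, 0.571, 0.821, 0.0]
wrist_force: [-0.5, -0.7, 0.5]
gripper_width: 0.445
grasp_force: 0.0
```

Request:
drive_tool(series=[{"dx": 0,"dy": 0,"dz": 0,"ax": 0,"ay": 0,"az": 0.12,"jaw": 3.8},{"dx": 0,"dy": 0,"dz": 0,"ax": 0,"ay": 0,"az": 0.12,"jaw": 3.8},{"dx": 0,"dy": 0,"dz": 0,"ax": 0,"ay": 0,"az": 0.12,"jaw": 3.8},{"dx": 0,"dy": 0,"dz": 0,"ax": 0,"ay": 0,"az": 0.12,"jaw": 3.8},{"dx": 0,"dy": 0,"dz": 0,"ax": 0,"ay": 0,"az": 0.12,"jaw": 3.8}])

```text
time_s: 3.65
eef_pos: [0.5579, -0.0689, 0.0457]
ee_rot: [0.0, 0.79, 0.613, 0.001]
wrist_force: [-2.2, -2.8, -0.1]
gripper_width: 0.444
grasp_force: 1.6
```

Request:
drive_tool(series=[{"dx": 0,"dy": 0,"dz": 0,"ax": 0,"ay": 0,"az": 0.12,"jaw": 3.8},{"dx": 0,"dy": 0,"dz": 0,"ax": 0,"ay": 0,"az": 0.12,"jaw": 3.8},{"dx": 0,"dy": 0,"dz": 0,"ax": 0,"ay": 0,"az": 0.12,"jaw": 3.8},{"dx": 0,"dy": 0,"dz": 0,"ax": 0,"ay": 0,"az": 0.12,"jaw": 3.8},{"dx": 0,"dy": 0,"dz": 0,"ax": 0,"ay": 0,"az": 0.12,"jaw": 3.8}])

```text
time_s: 4.15
eef_pos: [0.5576, -0.069, 0.0457]
ee_rot: [0.0, 0.936, 0.353, 0.001]
wrist_force: [-2.9, -2.5, 1.6]
gripper_width: 0.446
grasp_force: 2.2
```

Request:
drive_tool(series=[{"dx": 0,"dy": 0,"dz": 0,"ax": 0,"ay": 0,"az": 0.12,"jaw": 3.8},{"dx": 0,"dy": 0,"dz": 0,"ax": 0,"ay": 0,"az": 0.12,"jaw": 3.8},{"dx": 0,"dy": 0,"dz": 0,"ax": 0,"ay": 0,"az": 0.12,"jaw": 3.8},{"dx": 0,"dy": 0,"dz": 0,"ax": 0,"ay": 0,"az": 0.12,"jaw": 3.8},{"dx": 0,"dy": 0,"dz": 0,"ax": 0,"ay": 0,"az": 0.12,"jaw": 3.8}])

```text
time_s: 4.65
eef_pos: [0.5577, -0.0689, 0.0457]
ee_rot: [-0.0, 0.998, 0.06, 0.001]
wrist_force: [-3.3, -3.1, 0.3]
gripper_width: 0.439
grasp_force: 2.7
```

```bash
python3 - <<'E'
from h import *
a=ctrl.get_image('scene')['color'][150:290,130:330,::-1]; b=ctrl.get_image('top')['color'][100:240,235:435,::-1]
cv2.imwrite('pics/s2.png',cv2.resize(np.hstack([a,b]),None,fx=2,fy=2,interpolation=cv2.INTER_CUBIC))
s=ctrl.observe();q=s['ee_rot'];print(s['eef_pos'],s['qpos'],s['ft_torque'],np.arctan2(2*(q[2]**2+q[0]**2)-1,2*(q[1]*q[2]-q[0]*q[3])))
E
```

```text
[ 0.55774103 -0.06855661  0.04535882] [-0.19231231  1.03551824  0.52983529  1.70991488 -0.82598932  0.63342537
 -0.63149982] [-0.06555822  0.02494824  0.05155714] -1.4474077698366181
```

View pics/s2.png

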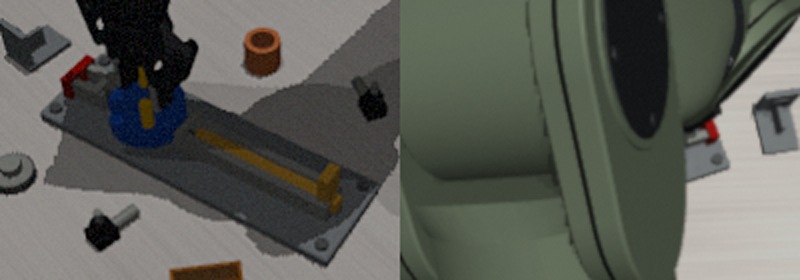

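The disc has turned: in the scene half of the picture the pegs are now at about (147,103) and (143,75). The top view is blocked by the arm. I'll get the angle from the pegs.

```bash
cat >> h.py <<'E'
AX=np.array([.5567,-.0689]);YAW=-1.2874
def pegs(n='scene',box=(170,170,240,220)):
    im=ctrl.get_image(n);x0,y0,x1,y1=box
    m=cv2.inRange(cv2.cvtColor(im['color'][y0:y1,x0:x1],cv2.COLOR_RGB2HSV),(18,110,40),(35,255,255))
    N,L,S,C=cv2.connectedComponentsWithStats(m)
    for i in range(1,N):
        if S[i,4]>6:
            u=C[i][0]+x0; v=S[i,1]+y0+2
            p=onz(im,u,v,.064)[:2]-AX; print(n,S[i]+[x0,y0,0,0,0],'r',np.hypot(*p).round(4),'fixture angle',((np.arctan2(p[1],p[0])-YAW+np.pi)%(2*np.pi)-np.pi).round(3))
E
python3 -c "
from h import *
pegs()"
```

```text
scene [199 184   5  10  34] r 0.0128 fixture angle -0.799
scene [200 199   7  15  83] r 0.0257 fixture angle 2.296
scene [228 214  12   6  41] r 0.0862 fixture angle 2.908
```

Request:
drive_tool(series=[{"dx": 0,"dy": 0,"dz": 0,"ax": 0,"ay": 0,"az": 0.145,"jaw": 3.8},{"dx": 0,"dy": 0,"dz": 0,"ax": 0,"ay": 0,"az": 0.145,"jaw": 3.8},{"dx": 0,"dy": 0,"dz": 0,"ax": 0,"ay": 0,"az": 0.145,"jaw": 3.8},{"dx": 0,"dy": 0,"dz": 0,"ax": 0,"ay": 0,"az": 0.145,"jaw": 3.8},{"dx": 0,"dy": 0,"dz": 0,"ax": 0,"ay": 0,"az": 0.14,"jaw": 3.8}])

```text
time_s: 5.3
eef_pos: [0.5579, -0.0685, 0.0451]
ee_rot: [-0.001, 0.956, -0.294, 0.001]
wrist_force: [0.3, -1.1, 1.2]
gripper_width: 0.444
grasp_force: 2.0
```

Request:
drive_tool(series=[{"dx": 0,"dy": 0,"dz": 0,"ax": 0,"ay": 0,"az": 0,"jaw": 3.8},{"dx": 0,"dy": 0,"dz": 0,"ax": 0,"ay": 0,"az": 0,"jaw": 3.8}])

```text
time_s: 5.5
eef_pos: [0.5575, -0.0686, 0.0446]
ee_rot: [-0.0, 0.957, -0.29, 0.0]
wrist_force: [-0.1, -0.5, 0.2]
gripper_width: 0.447
grasp_force: 0.0
```

```bash
python3 -c "
from h import *
pegs()
s=ctrl.observe();q=s['ee_rot'];print(s['eef_pos'],s['qpos'],np.arctan2(2*(q[2]**2+q[0]**2)-1,2*(q[1]*q[2]-q[0]*q[3])))"
```

```text
scene [207 181   8  14  74] r 0.0252 fixture angle -1.649
scene [190 198   7  15  79] r 0.0266 fixture angle 1.586
scene [228 214  12   6  45] r 0.0858 fixture angle 2.905
[ 0.55744956 -0.06861506  0.04456573] [-0.26653057  1.0907168   0.70782575  1.71267527 -1.01108407  0.74926546
 -1.1874945 ] -2.1602314647705763
```

Peg angles and tool angle agree that the slot is within about 0.03 rad of the bar's line. Next: lift clear, turn, and go behind the tab.

Request:
drive_tool(series=[{"dx": 0,"dy": 0,"dz": -3,"ax": 0,"ay": 0,"az": 0,"jaw": 3.8},{"dx": 0,"dy": 0,"dz": -4,"ax": 0,"ay": 0,"az": 0,"jaw": 3.8},{"dx": 0,"dy": 0,"dz": 0,"ax": 0,"ay": 0,"az": -0.145,"jaw": 0},{"dx": 0,"dy": 0,"dz": 0,"ax": 0,"ay": 0,"az": -0.145,"jaw": 0},{"dx": 0,"dy": 0,"dz": 0,"ax": 0,"ay": 0,"az": -0.145,"jaw": 0}])

```text
time_s: 6.05
eef_pos: [0.5575, -0.0687, 0.1147]
ee_rot: [-0.0, 0.997, -0.075, 0.0]
wrist_force: [0.4, -0.7, -1.0]
gripper_width: 0.0
grasp_force: 0.0
```

Request:
drive_tool(series=[{"dx": 0,"dy": 0,"dz": 0,"ax": 0,"ay": 0,"az": -0.145,"jaw": 0},{"dx": 0,"dy": 0,"dz": 0,"ax": 0,"ay": 0,"az": -0.145,"jaw": 0},{"dx": 0,"dy": 0,"dz": 0,"ax": 0,"ay": 0,"az": -0.145,"jaw": 0},{"dx": 0,"dy": -4,"dz": 0,"ax": 0,"ay": 0,"az": 0,"jaw": 0},{"dx": 0,"dy": -4,"dz": 0,"ax": 0,"ay": 0,"az": 0,"jaw": 0}])

```text
time_s: 6.55
eef_pos: [0.5354, 0.0084, 0.1146]
ee_rot: [-0.0, 0.99, 0.138, 0.0]
wrist_force: [1.2, 1.5, -0.3]
gripper_width: 0.001
grasp_force: 0.0
```

Request:
drive_tool(series=[{"dx": 0,"dy": -4,"dz": 0,"ax": 0,"ay": 0,"az": 0,"jaw": 0},{"dx": 0,"dy": -4,"dz": 0,"ax": 0,"ay": 0,"az": 0,"jaw": 0},{"dx": 0,"dy": -4,"dz": 0,"ax": 0,"ay": 0,"az": 0,"jaw": 0},{"dx": 0,"dy": -4,"dz": 0,"ax": 0,"ay": 0,"az": 0,"jaw": 0},{"dx": 0,"dy": 0,"dz": 0,"ax": 0,"ay": 0,"az": 0,"jaw": 0}])

```text
time_s: 7.05
eef_pos: [0.4905, 0.1675, 0.114]
ee_rot: [-0.001, 0.99, 0.142, -0.001]
wrist_force: [0.8, -1.1, 0.5]
gripper_width: -0.002
grasp_force: 0.0
```

```bash
cat >> h.py <<'E'
def where():
    s=ctrl.observe();q=s['ee_rot'];p=np.array(s['eef_pos'][:2])-AX;a=np.arctan2(2*(q[2]**2+q[0]**2)-1,2*(q[1]*q[2]-q[0]*q[3]))
    c,t=np.cos(YAW),np.sin(YAW);print('t',s['time_s'],'fix',np.round([c*p[0]+t*p[1],-t*p[0]+c*p[1]],4),'z',s['eef_pos'][2],'psi-yaw',a-YAW,'w',s['gripper_width'],s['wrist_force'])
E
python3 -c "
from h import *
pegs();where()
a=ctrl.get_image('scene')['color'][150:290,130:330,::-1]; b=ctrl.get_image('top')['color'][100:240,235:435,::-1]
cv2.imwrite('pics/s3.png',cv2.resize(np.hstack([a,b]),None,fx=2,fy=2,interpolation=cv2.INTER_CUBIC))"
```

```text
scene [208 181   7  14  70] r 0.0257 fixture angle -1.673
scene [189 197   8  15  81] r 0.025 fixture angle 1.508
scene [227 214  13   6  56] r 0.0858 fixture angle 2.904
t 7.1 fix [-0.2423  0.0027] z 0.11431767287455215 psi-yaw -0.000597913818305873 w 0.0013548631216446876 [-0.87309043 -1.20945569  0.61162639]
```

View pics/s3.png

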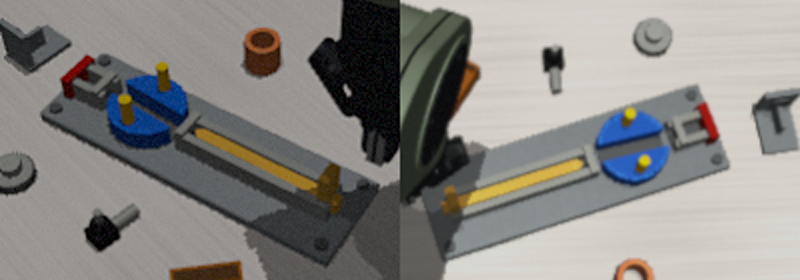

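The slot now looks in line with the bar in both halves of the picture, and the bar and loose parts are unmoved. The fingers stand behind the tab. I'll check the angle precisely from the peg tops in the top view.

```bash
python3 - <<'E'
from h import *
im=ctrl.get_image('top');x0,y0,x1,y1=325,130,385,215
hsv=cv2.cvtColor(im['color'][y0:y1,x0:x1],cv2.COLOR_RGB2HSV)
for k,a,b,z,A in(('yel',(18,110,90),(35,255,255),.064,8),('blue',(100,130,40),(125,255,255),.034,100)):
    N,L,S,C=cv2.connectedComponentsWithStats(cv2.inRange(hsv,a,b))
    P=[onz(im,*(C[i]+[x0,y0]),z)[:2] for i in range(1,N) if S[i,4]>A]
    print(k,[p.round(4) for p in P])
    if len(P)==2:
        q=P[0]-P[1]; print('slot error',((np.arctan2(q[1],q[0])-YAW)%np.pi-np.pi/2).round(3),'mid',sum(P)/2)
E
```

```text
yel [array([ 0.5799, -0.0623]), array([ 0.5284, -0.0728])]
slot error -0.082 mid [ 0.55412688 -0.06751768]
blue [array([ 0.5728, -0.0638]), array([ 0.5335, -0.0693])]
slot error -0.144 mid [ 0.5531174  -0.06655721]
```

The slot error is at most about 0.08 rad, inside tolerance, and the V nose will centre the rest. Now descend and push, watching the force.

Request:
drive_tool(series=[{"dx": -0.15,"dy": 0,"dz": 2.5,"ax": 0,"ay": 0,"az": 0,"jaw": 0},{"dx": 0,"dy": 0,"dz": 2.5,"ax": 0,"ay": 0,"az": 0,"jaw": 0},{"dx": 0,"dy": 0,"dz": 2,"ax": 0,"ay": 0,"az": 0,"jaw": 0},{"dx": 0,"dy": 0,"dz": 0,"ax": 0,"ay": 0,"az": 0,"jaw": 0},{"dx": 0,"dy": 1,"dz": 0,"ax": 0,"ay": 0,"az": 0,"jaw": 0}])

```text
time_s: 7.75
eef_pos: [0.4936, 0.152, 0.0448]
ee_rot: [-0.0, 0.991, 0.137, -0.0]
wrist_force: [0.1, 0.1, 0.7]
gripper_width: -0.001
grasp_force: 0.0
```

Request:
drive_tool(series=[{"dx": 0,"dy": 0.8,"dz": 0,"ax": 0,"ay": 0,"az": 0,"jaw": 0},{"dx": 0,"dy": 0.8,"dz": 0,"ax": 0,"ay": 0,"az": 0,"jaw": 0},{"dx": 0,"dy": 0.8,"dz": 0,"ax": 0,"ay": 0,"az": 0,"jaw": 0},{"dx": 0,"dy": 0.8,"dz": 0,"ax": 0,"ay": 0,"az": 0,"jaw": 0},{"dx": 0,"dy": 0.8,"dz": 0,"ax": 0,"ay": 0,"az": 0,"jaw": 0}])

```text
time_s: 8.25
eef_pos: [0.5045, 0.1132, 0.0445]
ee_rot: [-0.0, 0.991, 0.137, -0.0]
wrist_force: [0.9, -0.7, 0.9]
gripper_width: -0.001
grasp_force: 0.0
```

```bash
python3 -c "
from h import *
pegs();where()"
```

```text
scene [208 181   7  14  69] r 0.0257 fixture angle -1.675
scene [189 197   8  15  81] r 0.0249 fixture angle 1.513
scene [216 208   6   7  26] r 0.0578 fixture angle 2.748
scene [224 212  16   8  77] r 0.0806 fixture angle 2.921
t 8.3 fix [-0.1879  0.0008] z 0.044498287911716006 psi-yaw -0.009790052506051472 w -0.00214927794659368 [ 0.90680611 -1.89367193 -0.35088233]
```

Request:
drive_tool(series=[{"dx": 0,"dy": 0.8,"dz": 0,"ax": 0,"ay": 0,"az": 0,"jaw": 0},{"dx": 0,"dy": 0.8,"dz": 0,"ax": 0,"ay": 0,"az": 0,"jaw": 0},{"dx": 0,"dy": 0.8,"dz": 0,"ax": 0,"ay": 0,"az": 0,"jaw": 0},{"dx": 0,"dy": 0.8,"dz": 0,"ax": 0,"ay": 0,"az": 0,"jaw": 0},{"dx": 0,"dy": 0.8,"dz": 0,"ax": 0,"ay": 0,"az": 0,"jaw": 0}])

```text
time_s: 8.8
eef_pos: [0.5154, 0.0744, 0.0443]
ee_rot: [0.0, 0.991, 0.137, -0.0]
wrist_force: [-0.8, 2.3, 0.5]
gripper_width: 0.004
grasp_force: 0.9
```

Request:
drive_tool(series=[{"dx": 0,"dy": 0.8,"dz": 0,"ax": 0,"ay": 0,"az": 0,"jaw": 0},{"dx": 0,"dy": 0.8,"dz": 0,"ax": 0,"ay": 0,"az": 0,"jaw": 0},{"dx": 0,"dy": 0.8,"dz": 0,"ax": 0,"ay": 0,"az": 0,"jaw": 0},{"dx": 0,"dy": 0.8,"dz": 0,"ax": 0,"ay": 0,"az": 0,"jaw": 0},{"dx": 0,"dy": 0.8,"dz": 0,"ax": 0,"ay": 0,"az": 0,"jaw": 0}])

```text
time_s: 9.3
eef_pos: [0.5262, 0.036, 0.0443]
ee_rot: [0.0, 0.991, 0.137, -0.0]
wrist_force: [-0.3, 2.0, -0.0]
gripper_width: 0.001
grasp_force: 0.8
```

```bash
python3 -c "
from h import *
pegs();where()
a=ctrl.get_image('scene')['color'][150:290,130:330,::-1]
cv2.imwrite('pics/s4.png',cv2.resize(a,None,fx=4,fy=4,interpolation=cv2.INTER_CUBIC))"
```

```text
scene [208 181   7  14  69] r 0.0257 fixture angle -1.675
scene [182 192  41  25 276] r 0.008 fixture angle 1.999
scene [224 212  16   8  76] r 0.0819 fixture angle 2.936
t 9.35 fix [-0.1077 -0.    ] z 0.04440393083640614 psi-yaw -0.009885709710982349 w 0.0033174833565303248 [-0.38042641 -1.1715308  -0.10438795]
```

View pics/s4.png

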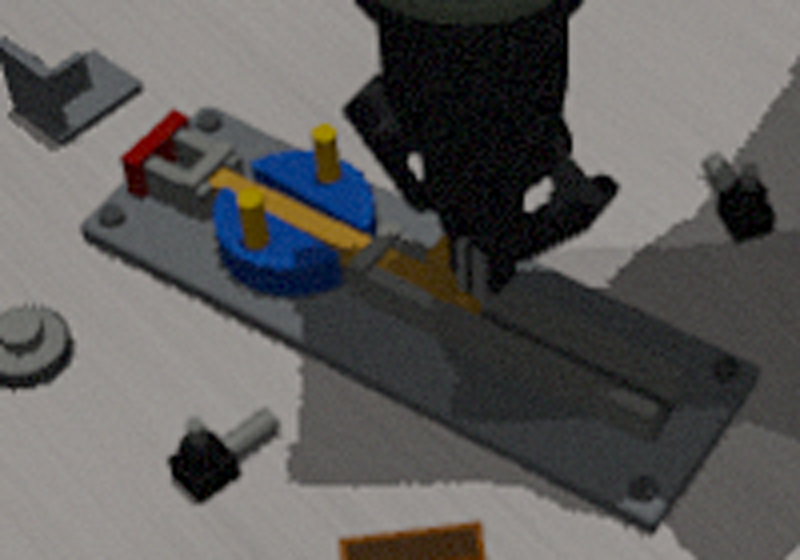

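The bar has gone through the slot and its nose, at about (215,178), is entering the keeper. The tab is clear of the disc. I'll carry on gently until the force rises.

Request:
drive_tool(series=[{"dx": 0,"dy": 0.5,"dz": 0,"ax": 0,"ay": 0,"az": 0,"jaw": 0},{"dx": 0,"dy": 0.5,"dz": 0,"ax": 0,"ay": 0,"az": 0,"jaw": 0},{"dx": 0,"dy": 0.5,"dz": 0,"ax": 0,"ay": 0,"az": 0,"jaw": 0},{"dx": 0,"dy": 0.3,"dz": 0,"ax": 0,"ay": 0,"az": 0,"jaw": 0},{"dx": 0,"dy": 0.2,"dz": 0,"ax": 0,"ay": 0,"az": 0,"jaw": 0}])

```text
time_s: 9.9
eef_pos: [0.5315, 0.0171, 0.0443]
ee_rot: [0.0, 0.991, 0.137, -0.0]
wrist_force: [-0.1, 1.9, 0.3]
gripper_width: -0.002
grasp_force: 0.7
```

Request:
drive_tool(series=[{"dx": 0,"dy": 0.2,"dz": 0,"ax": 0,"ay": 0,"az": 0,"jaw": 0},{"dx": 0,"dy": 0.2,"dz": 0,"ax": 0,"ay": 0,"az": 0,"jaw": 0}])

```text
time_s: 10.1
eef_pos: [0.5326, 0.0136, 0.0443]
ee_rot: [-0.0, 0.991, 0.137, -0.0]
wrist_force: [-0.6, 1.0, 0.1]
gripper_width: 0.001
grasp_force: 0.7
```

Request:
drive_tool(series=[{"dx": 0,"dy": 0.2,"dz": 0,"ax": 0,"ay": 0,"az": 0,"jaw": 0},{"dx": 0,"dy": 0.2,"dz": 0,"ax": 0,"ay": 0,"az": 0,"jaw": 0}])

```text
time_s: 10.3
eef_pos: [0.5337, 0.0096, 0.0443]
ee_rot: [0.0, 0.991, 0.137, 0.0]
wrist_force: [0.1, 1.4, 0.3]
gripper_width: 0.002
grasp_force: 0.8
```

Request:
drive_tool(series=[{"dx": 0,"dy": 0.2,"dz": 0,"ax": 0,"ay": 0,"az": 0,"jaw": 0},{"dx": 0,"dy": 0.2,"dz": 0,"ax": 0,"ay": 0,"az": 0,"jaw": 0}])

```text
time_s: 10.5
eef_pos: [0.5342, 0.0079, 0.0442]
ee_rot: [-0.002, 0.99, 0.138, -0.001]
wrist_force: [-4.4, 20.5, 7.4]
gripper_width: -0.003
grasp_force: 10.6
```

Request:
drive_tool(series=[{"dx": 0,"dy": 0.2,"dz": 0,"ax": 0,"ay": 0,"az": 0,"jaw": 0},{"dx": 0,"dy": 0.2,"dz": 0,"ax": 0,"ay": 0,"az": 0,"jaw": 0}])

```text
time_s: 10.7
eef_pos: [0.5344, 0.0074, 0.0441]
ee_rot: [-0.005, 0.99, 0.139, -0.001]
wrist_force: [-10.9, 39.0, 15.6]
gripper_width: -0.001
grasp_force: 20.4
```

Request:
drive_tool(series=[{"dx": 0,"dy": -0.4,"dz": 0,"ax": 0,"ay": 0,"az": 0,"jaw": 0},{"dx": 0,"dy": -1,"dz": 0,"ax": 0,"ay": 0,"az": 0,"jaw": 0},{"dx": 0,"dy": -2,"dz": 0,"ax": 0,"ay": 0,"az": 0,"jaw": 0},{"dx": 0,"dy": -1,"dz": -3,"ax": 0,"ay": 0,"az": 0,"jaw": 0},{"dx": 0,"dy": -3,"dz": -4,"ax": 0,"ay": 0,"az": 0,"jaw": 0}])

```text
time_s: 11.2
eef_pos: [0.5153, 0.0716, 0.1144]
ee_rot: [0.001, 0.991, 0.135, -0.001]
wrist_force: [1.1, 1.0, 0.5]
gripper_width: 0.003
grasp_force: 0.0
```

Request:
drive_tool(series=[{"dx": 0,"dy": -4,"dz": -2,"ax": 0,"ay": 0,"az": 0,"jaw": 0},{"dx": 0,"dy": -4,"dz": 0,"ax": 0,"ay": 0,"az": 0,"jaw": 0},{"dx": 0,"dy": 0,"dz": 0,"ax": 0,"ay": 0,"az": 0,"jaw": 0}])

```text
time_s: 11.5
eef_pos: [0.4925, 0.1555, 0.1343]
ee_rot: [-0.001, 0.99, 0.14, -0.0]
wrist_force: [-0.3, -0.8, 0.1]
gripper_width: -0.003
grasp_force: 0.0
```

```bash
python3 -c "
from h import *
pegs();where()
a=ctrl.get_image('scene')['color'][150:290,130:330,::-1]; b=ctrl.get_image('top')['color'][100:240,235:435,::-1]
cv2.imwrite('pics/s5.png',cv2.resize(np.hstack([a,b]),None,fx=2,fy=2,interpolation=cv2.INTER_CUBIC))"
```

```text
scene [208 181   7  14  69] r 0.0257 fixture angle -1.675
scene [171 187   9   6  38] r 0.0504 fixture angle 0.46
scene [182 192  41  24 276] r 0.008 fixture angle 1.957
scene [224 200  14  20 173] r 0.0612 fixture angle -3.057
t 11.55 fix [-0.2303  0.0011] z 0.13425330530243162 psi-yaw -0.0047008273182524984 w 0.0006281558613040083 [-0.03283745  0.03669155  0.00154014]
```

View pics/s5.png

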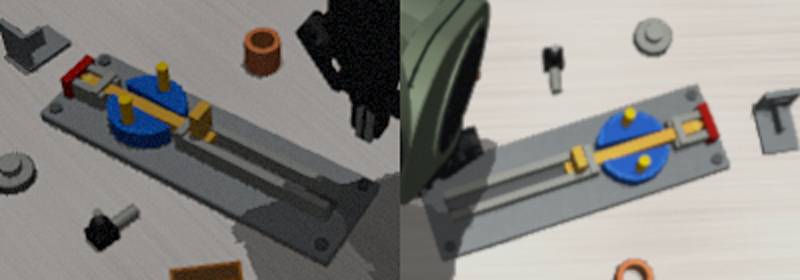

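The bar lies through the slot with its nose at the red stop, (700,128) in the top half of the picture. The tab is at (578,158), the loose parts are unmoved and the robot is clear.

```bash
python3 -c "
from bench import ctrl
print(ctrl.hand_in())"
```

```text
the job is handed in; nothing more can be done
None
```

I turned the disc until its slot lined up with the bar, pushed the bar by its tab through the slot to the red end stop, backed the robot clear and handed the job in; no verdict came back.

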